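# Index the funnel arm to the open beaker

## Task

The funnel arm of the filling stand is pinned over the flask in the middle. Hook a fingertip under the pull ring, lift the spring pin out of its hole, swing the arm one hole to bring the funnel over the open beaker, not the lidded jar, and let the pin drop fully home there; then take the fingers away. Nothing has to be gripped or picked up: be gentle with the ring, and leave the vessels and everything else standing where they are.

Things in the scene. Friction and masses are not known exactly. Their poses are not given: they have to be found in the camera images.
- ring (a point): Centre of the eye of the steel pull ring on the index pin: round wire ring, 50 mm inside, wire 6 mm, rigid on the pin. Site axes: x level along the arm, from pivot to funnel; z up; y level, sideways. The ring leans 40 degrees back towards the funnel, its open face looking up and towards the pivot. 225 mm above the bench with the pin home, 118 mm from the pivot axis.
- ring_bar (a point): Middle of the wire at the top of the pull ring, the part a fingertip lifts: 28 mm from the ring's centre, along (+18, 0, +21) mm in the ring's axes. A fingertip goes through the ring under this bar from the pivot's side, pointing outward (+x of the ring) and down, 40 to 60 degrees from straight down. Free space beyond the ring: 50 mm to the funnel.
- index_pin (a joint): Height of the spring pin in its vertical guide, 100 mm from the pivot axis (m): 0 = home, 9 mm deep in a hole of the index plate; above 0.009 clear of the plate; 0.026 = upper stop. Spring and weight push it down with 5 N at home, 8 N at the top. Let go between holes it rides on the flat plate at 0.009 and drops when it comes over a hole. Pin 8 mm, round end; holes 10 mm.
- funnel_arm (a joint): Angle of the funnel arm about the vertical pivot (rad), positive anticlockwise seen from above. Holes at -1.0, -0.5, 0, 0.5 and 1.0; it starts pinned at 0. Light friction (0.12 N m) keeps it where it is left; with the pin up it swings with about 1.5 N at the ring.
- pivot (a point): Point on the vertical pivot axis of the arm, 166 mm above the bench, between the robot and the ring. Its x axis points along the arm to the funnel and turns with it; z up. Top of the hub here: 190 mm above the bench; top of the arm's bar: 171 mm; top of the plunger housing (20 mm wide, at 100 mm from the axis): 193 mm.
- funnel_tip (a point): Centre of the lower end of the funnel's stem (13 mm wide), 210 mm from the pivot axis, 116 mm above the bench; white plastic funnel, 80 mm across at the top, rim 209 mm above the bench. z up.
- beaker_mouth (a point): Centre of the mouth of the open white plastic beaker, 97 mm above the bench (69 mm wide at the rim, 82 mm high, a loop handle at one side, no lid). It stands loose on one of the two outer rubber pads, one hole to the left or to the right of the flask, 210 mm from the pivot axis.
- flask_center (a point): Centre of the open glass conical flask (74 mm wide at the foot, 80 mm high), half-way up. Stands loose on the middle pad, under the funnel at the start. To be left alone.
- jar_center (a point): Centre of the white jar with its screw lid on (68 mm wide, 80 mm high), half-way up. Stands loose on the other outer pad. To be left alone.
- vial_center (a point): Centre of the small amber vial (22 mm wide, 47 mm high) standing on the stand's base plate (12 mm above the bench), to one side. To be left alone.
- wash_bottle_center (a point): White wash bottle on the bench (68 mm wide, 186 mm high with its spout), 70 mm above its foot. To be left alone.
- mortar_center (a point): White porcelain mortar on the bench (84 mm wide, 42 mm high), half-way up. To be left alone.
- spatula_center (a point): Middle of the steel spatula lying on the bench (about 180 mm long). To be left alone.
Not all that is in view belongs to the job. Leave any green or yellow look-alike of the part that bears beaker_mouth alone.

How it is judged:
By the outcome, as a careful person would: the job done as asked, in the order asked, and still so for the second after the job is handed in, with the robot touching nothing.
It also fails if it takes over 48 s, if anything falls off the work surface, if the arm or the gripper's body presses on something with over 40 N, if the wrist force passes 120 N, or if a joint passes its speed limit or range.

## Robot

A 6-joint arm with a two-finger parallel gripper is mounted at the origin on the work surface. World frame = base frame: x ahead of the robot, y to its left, z up, the work surface at z = 0. Lengths are in m, angles in rad, forces in N, time in s.
With the tool pointing down it reaches from about 0.35 to 0.775 m from the base axis. Payload 7.3 kg.
Tool frame: the origin (TCP) lies where the fingers leave the gripper's body, on its centre line; the fingertips stand 66 mm ahead of it and the grasp point (between the pads) lies 47 mm ahead of it (robot.tips_ahead is the distance from the TCP to the fingertips, in m); z points along the fingers, y is the line along which they close (so a half turn about z gives the same grasp; the last joint's range is limited). The gripper opens to 92 mm and grips with 3 to 60 N. Pads are 19 mm wide; open, the fingers measure 130 mm over their backs; the gripper's body (75 mm by 190 mm) begins 47 mm behind the grasp point.
Start: joints at [1.043, 0.342, 1.524, -0, 1.275, -0.146], TCP at [0.196, 0.487, 0.292] pointing down, gripper open.
Joint ranges: [-2.53, 2.53], [-0.77, 2.02], [0.04, 2.7], [-1, 4.14], [0.28, 2.66], [-3.11, 3.11]. Speed limits (rad/s): [2.57, 2.57, 3.14, 3.14, 3.14, 3.14].

## Interface

Orientations are given as [roll, pitch, yaw] about the fixed x, y, z axes, in that order (R = Rz(yaw) Ry(pitch) Rx(roll)).
In Python, from cell import robot gives the robot as it stands.
- The arm moves only by the shell command python3 -m inch 'ROWS' [FORCE]. ROWS is a JSON object of lists of equal length, an entry for each row: "travel": the shift along the tool's x, y, z in mm, a list of three; "turn": the turn about the tool's z in units of 5 degrees (1.0 is 5 degrees); "claw": the closure, from -1 (fully open) to 1 (shut). A call has 1 to 12 rows; each row is the pose to reach, as a shift and turn from the pose commanded when the call began, along the tool's axes at that moment; what a row does not reach only later rows make up. A row lasts 1/10 s, in which the tool goes at most 50 mm and 8.59 degrees, less where a joint would pass 70% of its speed; a pose out of reach is approached as far as the arm can. A call with a gripper value outside its range is refused whole. The fingers move at their own pace and stop on an object; FORCE is the grip in N (left out, the last holds). Time passes only in rows, so rows that repeat a pose let the fingers close. It gives the time, the measured TCP pose, the force, the opening and the grip force at its end, in the units of the state.
- robot.observe(): the state, without advancing time (a new reading comes with each control period).
- robot.read_camera(name): name is "scene" or "top"; returns a dict with "pixels" (480x640x3 uint8, red, green, blue), "fx", "fy", "cx", "cy" (pixels), "cam_to_world" (4x4, takes a point from camera to world coordinates). Camera axes: x right, y down, z forward; pixel columns grow to the right and rows downward; lengths in m; the calibration is good to about 2 mm. A picture is of the moment at which its call begins. There is no depth.
- robot.hand_in(): hands the job in; it is judged then, once.
The state is a dict: "time": time; "qpos": joint angles; "qvel": joint speeds; "joint_efforts": joint torques, N m; "tool_pos": TCP position; "tool_rot": TCP orientation; "contact_force": force on the tool from outside, world axes, zero at the start; "torque": the same for the moment, N m; "opening": finger opening in m; "grip_force": force on a finger pad.
Only numpy, scipy, OpenCV 4.12 (cv2) and the standard library are available. Lean on these libraries where they do the work, as an engineer would, in place of code of your own. Each camera call takes 0.05 s, during which the arm holds its last target. There are 200 camera calls.

## Working session

There is one attempt and no reset: what is moved stays moved. The work goes in short steps, Python scripts to look and compute and a shell command to move; the robot and the scene stay as the last step left them, time stands still between calls to the robot, and variables do not carry over. Pictures are saved under pics/ and viewed, at most 10 in all, crops included, and the job is handed in when it is done.

```bash
ls; mkdir -p pics; cat > h.py <<'E'
from cell import robot
import cv2,numpy as np
def snap(n,f):
    c=robot.read_camera(n); cv2.imwrite(f,cv2.cvtColor(c["pixels"],cv2.COLOR_RGB2BGR)); np.savez(n+".npz",fx=c["fx"],fy=c["fy"],cx=c["cx"],cy=c["cy"],T=c["cam_to_world"]); return c
def ray(n,u,v):
    c=np.load(n+".npz"); d=c["T"][:3,:3]@[(u-c["cx"])/c["fx"],(v-c["cy"])/c["fy"],1]; return c["T"][:3,3],d
def atz(n,u,v,z):
    o,d=ray(n,u,v); return o+d*(z-o[2])/d[2]
def proj(n,p):
    c=np.load(n+".npz"); q=c["T"][:3,:3].T@(np.array(p)-c["T"][:3,3]); return np.array([c["fx"]*q[0]/q[2]+c["cx"],c["fy"]*q[1]/q[2]+c["cy"]])
E
python3 - <<'E'
from h import *
for n in("scene","top"):
    c=snap(n,f"pics/{n}0.png"); print(n,c["fx"],np.round(c["cam_to_world"],3).tolist())
print(robot.observe())
E
```

```text
pics
scene 457.1442122992735 [[0.868, 0.423, -0.26, 0.782], [0.497, -0.724, 0.479, -0.538], [0.014, -0.545, -0.839, 1.119], [0.0, 0.0, 0.0, 1.0]]
top 527.4734644758937 [[-0.029, -0.983, 0.181, 0.245], [-1.0, 0.028, -0.007, -0.0], [0.002, -0.182, -0.983, 1.499], [0.0, 0.0, 0.0, 1.0]]
{'time': 0.1, 'qpos': array([ 1.04299808e+00,  3.42676473e-01,  1.52491464e+00,  5.71418866e-07,
        1.27539078e+00, -1.45993237e-01]), 'qvel': array([-0.0002371 , -0.00242663, -0.00138504,  0.00187093,  0.00029605,
       -0.00030755]), 'joint_efforts': array([ 2.09625352e-03, -4.32003343e+01, -2.44694996e+01,  7.20845629e-02,
        5.26345137e-02, -7.35633830e-05]), 'tool_pos': array([0.19545285, 0.48697297, 0.29160462]), 'tool_rot': array([-3.14021827e+00, -2.02641056e-04,  2.75978734e+00]), 'contact_force': array([ 0.07421784, -0.27407196, -0.94562353]), 'torque': array([ 0.03872072, -0.01454987, -0.03289183]), 'grip_force': 0.0, 'opening': 0.09179000372647307}
```

View pics/scene0.png

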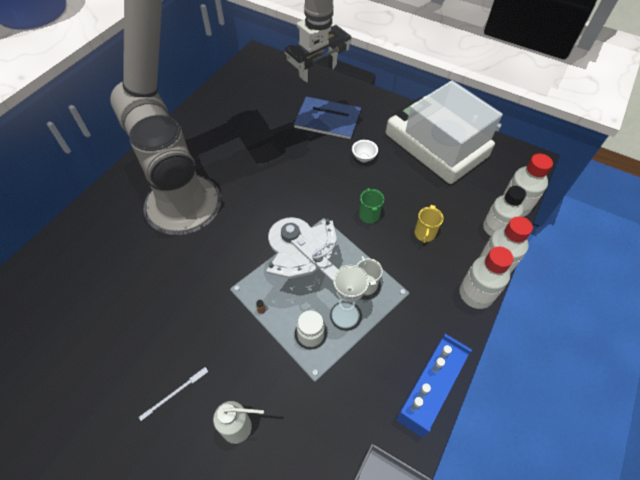

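View pics/top0.png

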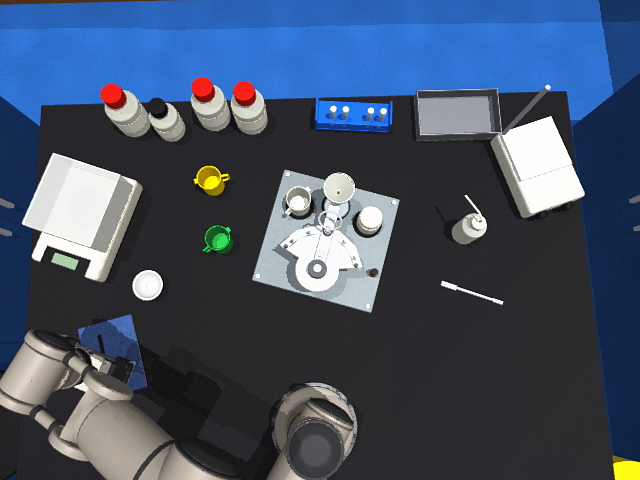

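The scene view shows the stand, with the white open beaker at about (370,272) and the lidded jar at (311,328). In the top view, the open white beaker with a handle is at (299,201), on the left pad (+y). The lidded jar is at (369,220) on the right, and the green cup (218,239) and yellow cup (210,180) are look-alikes off the stand. The white beaker fits the description, so the swing is to +0.5. I'll confirm it in a crop.

```bash
python3 - <<'E'
from h import *
a=cv2.imread("pics/top0.png")[160:310,250:410]; b=cv2.imread("pics/scene0.png")[205:355,230:420]
cv2.imwrite("pics/topc.png",cv2.resize(a,None,fx=4,fy=4,interpolation=cv2.INTER_CUBIC))
cv2.imwrite("pics/scenec.png",cv2.resize(b,None,fx=4,fy=4,interpolation=cv2.INTER_CUBIC))
E
```

```text
(no output)
```

View pics/topc.png

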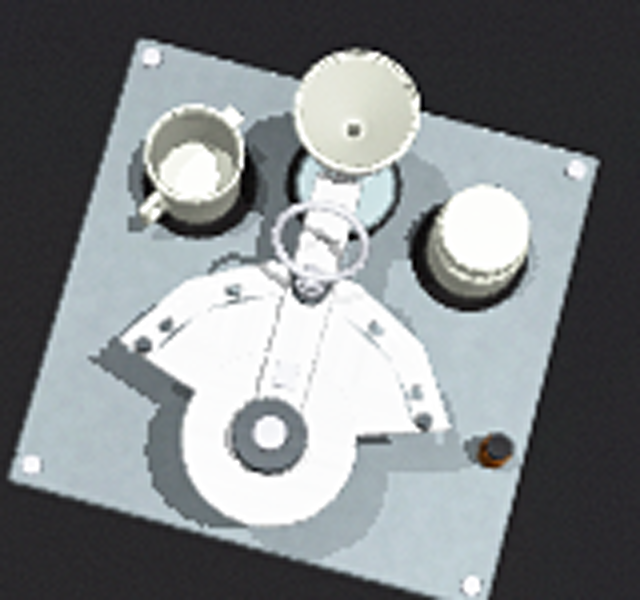

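View pics/scenec.png

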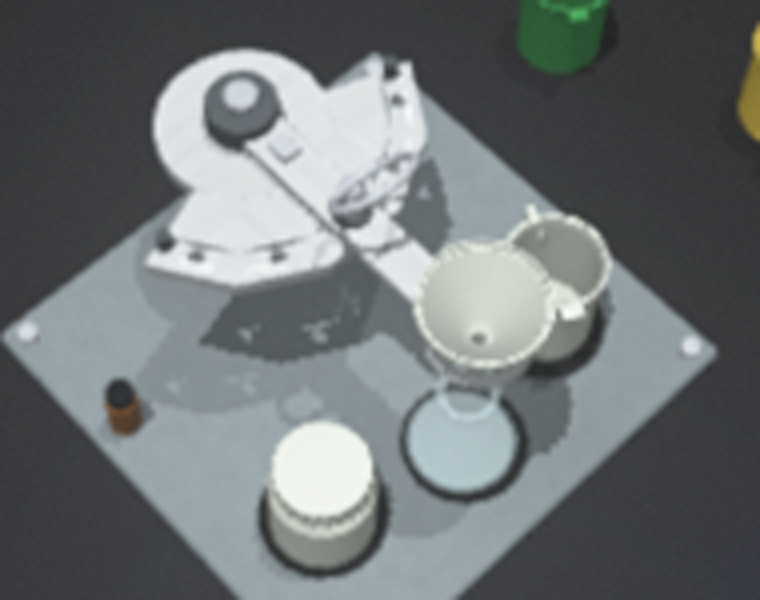

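The crops confirm it: the beaker is open, empty and has a handle (top crop (195,165)), the jar is lidded at (483,235), and the ring is at top crop (321,242) and scene crop (371,190). Next I'll work out positions.

```bash
python3 - <<'E'
from h import *
for nm,t,s,z in(("hub",(317.2,268.2),(290.2,229),.190),("rim",(339.5,187.5),(351,281),.209),("ring",(330.2,220.5),(322.7,252.5),.225)):
    print(nm,atz("top",*t,z).round(4),atz("scene",*s,z).round(4))
    A=[];b=[]
    for n,p in(("top",t),("scene",s)):
        o,d=ray(n,*p);d/=np.linalg.norm(d);M=np.eye(3)-np.outer(d,d);A.append(M);b.append(M@o)
    print(np.linalg.solve(sum(A),sum(b)).round(4))
print("beaker",atz("top",298.7,201,.097),"jar",atz("top",370.5,215,.095))
E
```

```text
hub [ 0.4086 -0.0217  0.19  ] [ 0.4131 -0.0204  0.19  ]
[ 0.4105 -0.0203  0.1872]
rim [ 0.6101 -0.0842  0.209 ] [ 0.6128 -0.082   0.209 ]
[ 0.6115 -0.0831  0.2089]
ring [ 0.5219 -0.0569  0.225 ] [ 0.5255 -0.0576  0.225 ]
[ 0.5236 -0.0563  0.2211]
beaker [0.60676467 0.02172818 0.097     ] jar [ 0.56233086 -0.17317425  0.095     ]
```

Tool pointing down is what the interface offers (it turns only about tool z). So I'll straddle the ring with the open fingers, tool y across the arm, and take it lightly by its sides. First, move above the ring.

```bash
python3 -m inch '{"travel":[[0,0,-50],[-40,-30,-70],[-80,-60,-70],[-120,-90,-70],[-160,-120,-70],[-200,-150,-70],[-240,-180,-70],[-280,-210,-70],[-320,-240,-70],[-360,-270,-70],[-400,-300,-70],[-440,-330,-70]],"turn":[0,0,0,0,0,0,-0.94,-0.94,-0.94,-0.94,-0.94,-0.94],"claw":[-1,-1,-1,-1,-1,-1,-1,-1,-1,-1,-1,-1]}' 15
```

```text
time: 1.3
tool_pos: [0.4796, 0.0181, 0.362]
tool_rot: [3.141, -0.0, 2.842]
contact_force: [2.2, 0.7, -0.8]
opening: 0.0919
grip_force: 0.0
```

```bash
python3 -m inch '{"travel":[[-30,-27,0],[-62,-57,0],[-62,-57,0],[-62,-57,0]],"turn":[0,0,0,0],"claw":[-1,-1,-1,-1]}' 15
python3 - <<'E'
from h import *
a=snap("scene","x.png");b=snap("top","y.png")
A=cv2.imread("x.png")[140:320,220:420];B=cv2.imread("y.png")[150:330,230:430]
cv2.imwrite("pics/near1.png",np.hstack([cv2.resize(q,(400,360),interpolation=cv2.INTER_CUBIC) for q in(A,B)]))
print(robot.observe()["tool_pos"],robot.observe()["tool_rot"])
E
```

```text
time: 1.7
tool_pos: [0.5214, -0.0533, 0.3613]
tool_rot: [3.141, -0.002, 2.84]
contact_force: [-0.5, -0.4, -0.4]
opening: 0.092
grip_force: 0.0
[ 0.52098725 -0.05181896  0.36201016] [ 3.14120163e+00 -9.57701187e-04  2.84242437e+00]
```

View pics/near1.png

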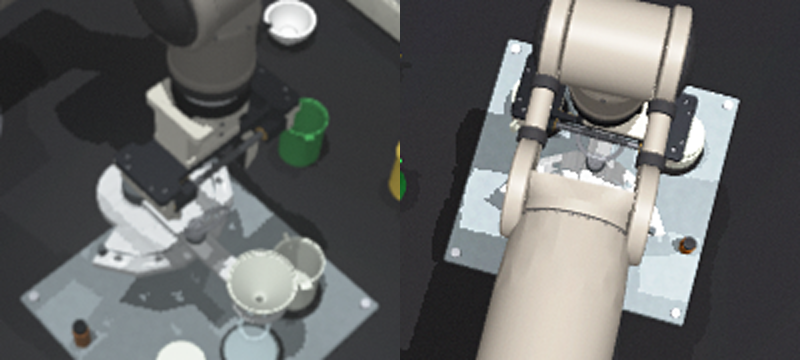

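The gripper straddles the ring (near1: the fingers at left (170,200) and (250,150) on either side), and the ring itself is mostly hidden. I'll trim by (-4,-3) and descend slowly.

```bash
python3 -m inch '{"travel":[[-4,-3,10],[-4,-3,25],[-4,-3,40],[-4,-3,55],[-4,-3,65],[-4,-3,75],[-4,-3,82],[-4,-3,89],[-4,-3,89],[-4,-3,89]],"turn":[0,0,0,0,0,0,0,0,0,0],"claw":[-1,-1,-1,-1,-1,-1,-1,-1,-1,-1]}' 12
```

```text
time: 2.8
tool_pos: [0.5246, -0.0567, 0.2734]
tool_rot: [3.142, 0.0, 2.842]
contact_force: [0.6, 0.0, 0.8]
opening: 0.0915
grip_force: 0.0
```

```bash
python3 -m inch '{"travel":[[0,0,0],[0,0,0],[0,0,0],[0,0,0],[0,0,0],[0,0,0],[0,0,0],[0,0,0]],"turn":[0,0,0,0,0,0,0,0],"claw":[-0.6,-0.4,-0.3,-0.2,-0.1,0,0,0]}' 12
```

```text
time: 3.6
tool_pos: [0.5247, -0.0565, 0.2734]
tool_rot: [3.141, 0.001, 2.842]
contact_force: [1.4, 2.5, 1.8]
opening: 0.0606
grip_force: 12.0
```

Gripped at 60.6 mm, which matches the ring's outside width (62), with little side force. Now I'll lift slowly.

```bash
python3 -m inch '{"travel":[[0,0,-2],[0,0,-4],[0,0,-6],[0,0,-8],[0,0,-8]],"turn":[0,0,0,0,0],"claw":[0,0,0,0,0]}' 14;  python3 -m inch '{"travel":[[0,0,-3],[0,0,-6],[0,0,-9],[0,0,-10],[0,0,-10]],"turn":[0,0,0,0,0],"claw":[0,0,0,0,0]}' 14
```

```text
time: 4.1
tool_pos: [0.5245, -0.0568, 0.2811]
tool_rot: [3.141, -0.0, 2.842]
contact_force: [4.2, 1.9, -5.6]
opening: 0.0605
grip_force: 14.0
time: 4.6
tool_pos: [0.5245, -0.0568, 0.2913]
tool_rot: [3.142, 0.0, 2.842]
contact_force: [5.2, 1.0, -7.0]
opening: 0.0606
grip_force: 14.0
```

The reaction rose to -7 N, which matches the spring at 18 mm, so the pin is up. Swing +0.5 about the pivot.

```bash
python3 -m inch '{"travel":[[0.1,5.9,0],[0.6,11.8,0],[1.3,17.7,0],[2.4,23.5,0],[3.7,29.3,0],[5.3,35,0],[7.2,40.6,0],[9.4,46.1,0],[11.8,51.5,0],[14.5,56.8,0],[14.5,56.8,0],[14.5,56.8,0]],"turn":[-0.57,-1.15,-1.72,-2.29,-2.86,-3.44,-4.01,-4.58,-5.16,-5.73,-5.73,-5.73],"claw":[0,0,0,0,0,0,0,0,0,0,0,0]}' 14
```

```text
time: 5.8
tool_pos: [0.5279, 0.0024, 0.2913]
tool_rot: [3.141, 0.002, -2.941]
contact_force: [7.2, 4.0, -6.3]
opening: 0.0602
grip_force: 14.0
```

```bash
python3 - <<'E'
from h import *
snap("scene","x.png");snap("top","y.png")
A=cv2.imread("x.png")[180:360,220:420];B=cv2.imread("y.png")[150:330,230:430]
cv2.imwrite("pics/near2.png",np.hstack([cv2.resize(q,(400,360),interpolation=cv2.INTER_CUBIC) for q in(A,B)]))
E
```

```text
(no output)
```

View pics/near2.png

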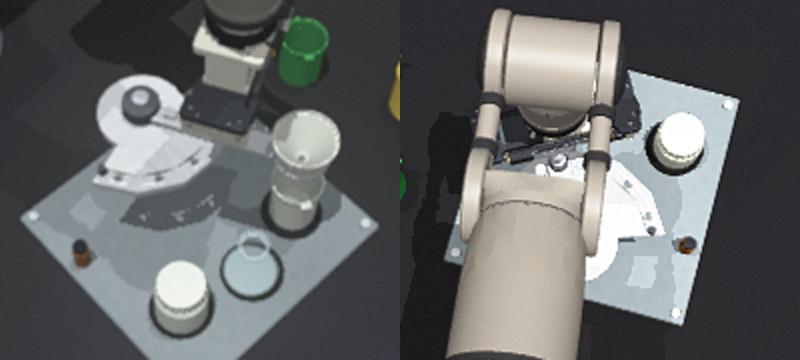

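near2 shows the funnel over the beaker (left panel, rim centre about (306,141)), with the jar and flask untouched. I'll check the angle from the rim.

```bash
python3 - <<'E'
from h import *
g=cv2.cvtColor(cv2.imread("x.png"),cv2.COLOR_BGR2GRAY)
p=atz("scene",373,250.5,.209);print(p)
P=np.array([.411,-.021])
for dx,dy in((0,0),(.0013,.001)):
    print(np.arctan2(p[1]-dy-P[1],p[0]-dx-P[0]))
for a in(.19,.2,.21): print(a,proj("scene",[P[0]+.0013+.21*np.cos(a),P[1]+.001+.21*np.sin(a),.209]))
E
python3 -m inch '{"travel":[[0,0,2],[0,0,4],[0,0,6],[0,0,8],[0,0,8],[0,0,8]],"turn":[0,0,0,0,0,0],"claw":[0,0,0,0,0,0]}' 14
python3 -m inch '{"travel":[[0,0,1],[0,0,2],[0,0,3],[0,0,3],[0,0,3]],"turn":[0,0,0,0,0],"claw":[0,0,0,0,0]}' 14
```

```text
[0.61994422 0.01513603 0.209     ]
0.17125185281562724
0.16762484585709694
0.19 [373.3084579 248.8199456]
0.2 [373.54061729 248.10154799]
0.21 [373.7636626  247.38216374]
time: 6.5
tool_pos: [0.528, 0.0023, 0.2834]
tool_rot: [3.141, 0.002, -2.941]
contact_force: [7.3, 3.3, -7.3]
opening: 0.0605
grip_force: 14.0
time: 7.0
tool_pos: [0.528, 0.0023, 0.2805]
tool_rot: [3.141, 0.002, -2.941]
contact_force: [6.5, 3.8, -5.4]
opening: 0.0603
grip_force: 14.0
```

At 7 mm the force is still that of the free spring, so the pin is entering the hole. I'll lower it the rest of the way.

```bash
python3 -m inch '{"travel":[[0,0,2],[0,0,4],[0,0,5],[0,0,6],[0,0,7],[0,0,7]],"turn":[0,0,0,0,0,0],"claw":[0,0,0,0,0,0]}' 14
```

```text
time: 7.6
tool_pos: [0.5279, 0.003, 0.274]
tool_rot: [3.14, 0.003, -2.94]
contact_force: [5.6, 6.2, -3.1]
opening: 0.0604
grip_force: 14.0
```

```bash
python3 -m inch '{"travel":[[0,0,0],[0,0,0],[0,0,0],[0,0,0],[0,0,0],[0,0,0],[0,0,0],[0,0,0],[0,0,0]],"turn":[0,0,0,0,0,0,0,0,0],"claw":[-0.4,-0.5,-0.6,-0.7,-0.8,-0.9,-1,-1,-1]}' 14; python3 -m inch '{"travel":[[0,0,-10],[0,0,-25],[0,0,-45],[0,0,-70],[0,0,-100],[0,0,-130],[40,0,-130],[80,0,-130],[120,0,-130],[150,0,-130],[150,0,-130],[150,0,-130]],"turn":[0,0,0,0,0,0,0,0,0,0,0,0],"claw":[-1,-1,-1,-1,-1,-1,-1,-1,-1,-1,-1,-1]}' 14
python3 - <<'E'
from h import *
snap("scene","x.png");snap("top","y.png")
A=cv2.imread("x.png")[200:350,230:420];B=cv2.imread("y.png")[150:330,230:430]
cv2.imwrite("pics/near3.png",cv2.resize(A,None,fx=4,fy=4,interpolation=cv2.INTER_CUBIC))
cv2.imwrite("pics/near3t.png",cv2.resize(B,None,fx=3,fy=3,interpolation=cv2.INTER_CUBIC))
E
```

```text
time: 8.5
tool_pos: [0.5273, 0.0018, 0.2732]
tool_rot: [3.142, -0.0, -2.941]
contact_force: [-0.2, 0.7, 0.1]
opening: 0.0916
grip_force: 0.0
time: 9.7
tool_pos: [0.3803, -0.0281, 0.4043]
tool_rot: [-3.141, 0.002, -2.942]
contact_force: [0.3, -0.3, 0.4]
opening: 0.0918
grip_force: 0.0
```

View pics/near3.png

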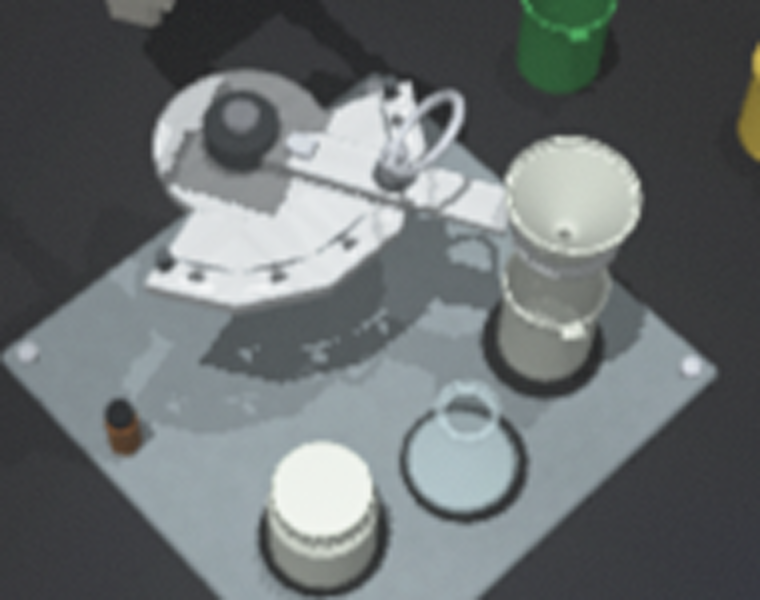

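View pics/near3t.png

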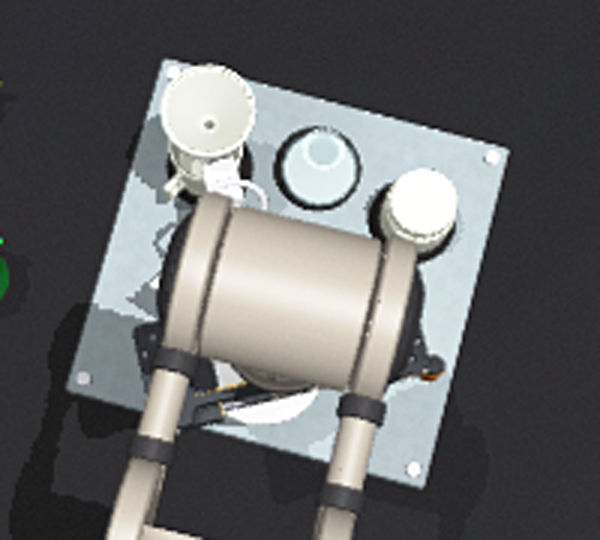

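The ring now stands free at scene crop (428,132), the funnel is over the beaker, and all vessels are in place. I'll check the pin height and arm angle against the projections.

```bash
python3 - <<'E'
from h import *
P=np.array([.4123,-.020])
for a in(.19,.2,.21):
  u=np.array([np.cos(a),np.sin(a)])
  f=lambda r,z:((proj("scene",[*(P+r*u),z])-[230,200])*4).round(0)
  print(a,"rim",f(.21,.209),"ring home",f(.118,.225),"up9",f(.118,.234),"bar",f(.136,.2465),"bar9",f(.136,.2555))
E
```

```text
0.19 rim [573. 195.] ring home [425. 137.] up9 [426. 128.] bar [456. 125.] bar9 [457. 116.]
0.2 rim [574. 192.] ring home [426. 135.] up9 [426. 127.] bar [457. 123.] bar9 [458. 114.]
0.21 rim [575. 190.] ring home [426. 134.] up9 [427. 125.] bar [458. 121.] bar9 [459. 112.]
```

```bash
python3 - <<'E'
from h import *
s=8;x0,y0=310,205
A=cv2.resize(cv2.imread("x.png")[y0:y0+65,x0:x0+48],None,fx=s,fy=s,interpolation=cv2.INTER_CUBIC)
P=np.array([.4123,-.020]);a=.2;u=np.array([np.cos(a),np.sin(a),0]);v=np.array([-u[1],u[0],0]);w=u*np.sin(np.radians(40))+np.array([0,0,np.cos(np.radians(40))])
O=[]
for dz,col in((0,(0,200,0)),(.009,(0,0,255))):
  B=A.copy();c=np.array([*P,.225+dz])+.118*u
  pts=np.array([(proj("scene",c+.028*(np.cos(t)*w+np.sin(t)*v))-[x0-.5,y0-.5])*s for t in np.linspace(0,6.283,60)])
  cv2.polylines(B,[pts.astype(np.int32)],True,col,1);O.append(B)
cv2.imwrite("pics/ov.png",np.hstack(O))
E
```

```text
(no output)
```

View pics/ov.png

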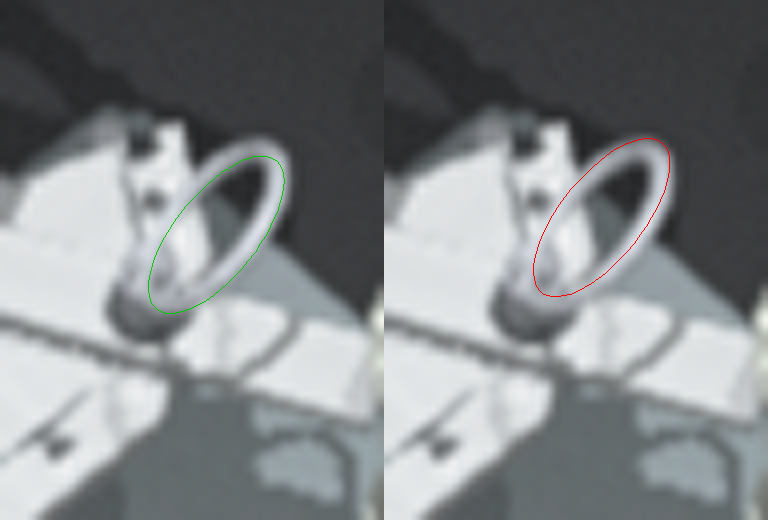

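```bash
python3 - <<'E'
from h import *
h0=np.array([.4086,-.0217])
for t in((339.5,187.5),(300,186)):
  p=atz("top",*t,.209)[:2]; d=p-h0; print("top rim",p,np.arctan2(d[1],d[0]),np.hypot(*d))
for t in((338.25,192.25),(299.3,191.3)):
  p=atz("top",*t,.116)[:2]; d=p-h0; print("top stem",p,np.arctan2(d[1],d[0]),np.hypot(*d))
P=np.array([.4123,-.020])
def circ(a,r,z,R,tilt):
  u=np.array([np.cos(a),np.sin(a),0]);v=np.array([-u[1],u[0],0]);w=u if not tilt else u*np.sin(np.radians(40))+np.array([0,0,np.cos(np.radians(40))])
  c=np.array([*P,z])+r*u
  return np.array([proj("scene",c+R*(np.cos(t)*w+np.sin(t)*v)) for t in np.linspace(0,6.283,80)]).astype(np.float32)
def samp(g,p): return cv2.remap(g,p[:,0].reshape(-1,1).copy(),p[:,1].reshape(-1,1).copy(),cv2.INTER_LINEAR).ravel()
O=[]
for f,a,(x0,y0) in(("pics/scene0.png",-.3,(308,230)),("x.png",.2,(318,205))):
  im=cv2.imread(f);g=cv2.cvtColor(im,cv2.COLOR_BGR2GRAY).astype(np.float32)
  def fit(r,z,R1,R2,tilt,sg):
    A=circ(a,r,z,R1,tilt);B=circ(a,r,z,R2,tilt)
    return max((float(np.mean(sg*(samp(g,A+[dx,dy])-samp(g,B+[dx,dy])))),dx,dy) for dx in np.arange(-4,4.1,.25) for dy in np.arange(-5,5.1,.25))
  print(f,"rim outer",fit(.21,.209,.0385,.0425,0,1),"ring/outside",fit(.118,.225,.028,.034,1,1),"ring/in",fit(.118,.225,.028,.0215,1,1),"hub",fit(0,.19,.022,.028,0,-1))
  s=6;B=cv2.resize(im[y0:y0+95,x0:x0+66],None,fx=s,fy=s,interpolation=cv2.INTER_CUBIC)
  for q,col in((circ(a,.118,.225,.028,1),(0,200,0)),(circ(a,.118,.234,.028,1),(0,0,255)),(circ(a,.21,.209,.04,0),(255,0,0)),(circ(a,.1,.193,.01,0),(255,0,255))):
    cv2.polylines(B,[((q-[x0-.5,y0-.5])*s).astype(np.int32)],True,col,1)
  O.append(B)
cv2.imwrite("pics/ov2.png",np.hstack(O))
E
```

```text
top rim [ 0.61013174 -0.08417643] -0.300612888552741 0.21099370965797212
top rim [0.61691564 0.0157116 ] 0.17769668878974992 0.2116483685614559
top stem [ 0.62322564 -0.08631739] -0.2924383494798837 0.22414186098720307
top stem [0.62889709 0.01913734] 0.18329329871880295 0.22405021036051137Traceback (most recent call last):
  File "<stdin>", line 19, in <module>
  File "<stdin>", line 18, in fit
  File "<stdin>", line 18, in <genexpr>
  File "<stdin>", line 12, in samp
cv2.error: OpenCV(4.12.0) /io/opencv/modules/imgproc/src/imgwarp.cpp:1821: error: (-215:Assertion failed) ((map1.type() == CV_32FC2 || map1.type() == CV_16SC2) && map2.empty()) || (map1.type() == CV_32FC1 && map2.type() == CV_32FC1) in function 'remap'
```

Both views put the arm near 0.477, and the ring looks about half-way down. The pin is probably perched on the rim of the hole, about 2 mm short. I'll fix the script and confirm.

```bash
cat > fit.py <<'E'
from h import *
import sys
P=np.array([.4123,-.020])
def circ(a,r,z,R,tilt):
  u=np.array([np.cos(a),np.sin(a),0]);v=np.array([-u[1],u[0],0]);w=u if not tilt else u*np.sin(np.radians(40))+np.array([0,0,np.cos(np.radians(40))])
  c=np.array([*P,z])+r*u
  return np.array([proj("scene",c+R*(np.cos(t)*w+np.sin(t)*v)) for t in np.linspace(0,6.283,80)])
def samp(g,p): return cv2.remap(g,p.astype(np.float32).reshape(-1,1,2),None,cv2.INTER_LINEAR).ravel()
def go(f,a0):
  g=cv2.cvtColor(cv2.imread(f),cv2.COLOR_BGR2GRAY).astype(np.float32)
  ra=max((float(np.mean(samp(g,circ(a,.21,.209,.0385,0)+[0,dy])-samp(g,circ(a,.21,.209,.0425,0)+[0,dy]))),a,dy) for a in a0+np.arange(-.06,.061,.005) for dy in(-1,-.5,0,.5,1))
  rr=max((float(np.mean(2*samp(g,circ(a,.118,.225+z,.028,1))-samp(g,circ(a,.118,.225+z,.034,1))-samp(g,circ(a,.118,.225+z,.022,1)))),a,z) for a in a0+np.arange(-.06,.061,.005) for z in np.arange(-.008,.017,.001))
  print(f,"rim: score, angle, dy",np.round(ra,3),"ring: score, angle, height",np.round(rr,3))
for f,a in zip(sys.argv[1::2],sys.argv[2::2]): go(f,float(a))
E
python3 fit.py pics/scene0.png -.3 x.png .2
```

```text
pics/scene0.png rim: score, angle, dy [46.874 -0.305 -1.   ] ring: score, angle, height [ 2.8752e+01 -3.6000e-01  9.0000e-03]
x.png rim: score, angle, dy [74.738  0.185 -1.   ] ring: score, angle, height [8.97e+01 1.40e-01 1.40e-02]
```

Inconclusive by vision, so I'll test it physically. I'll straddle the ring again, close to just over its width, and push gently left while watching the force.

```bash
python3 -m inch '{"travel":[[-40,0,0],[-80,0,0],[-120,0,0],[-150,0,0],[-150,0,0],[-150,0,40],[-150,0,70],[-150,0,90],[-150,0,110],[-150,0,122],[-150,0,130],[-150,0,130]],"turn":[0,0,0,0,0,0,0,0,0,0,0,0],"claw":[-1,-1,-1,-1,-1,-1,-1,-1,-1,-1,-1,-1]}' 8
python3 -m inch '{"travel":[[0,0,0],[0,0,0],[0,0,0],[0,0,0],[0,0,0],[0,0,0],[0,0,0]],"turn":[0,0,0,0,0,0,0],"claw":[-0.8,-0.6,-0.5,-0.45,-0.45,-0.45,-0.45]}' 8
```

```text
time: 11.0
tool_pos: [0.5272, 0.0019, 0.2725]
tool_rot: [3.141, -0.001, -2.941]
contact_force: [-0.4, 0.7, -0.6]
opening: 0.0916
grip_force: 0.0
time: 11.7
tool_pos: [0.5273, 0.0019, 0.2732]
tool_rot: [3.142, 0.0, -2.941]
contact_force: [-0.3, 0.6, 0.0]
opening: 0.0662
grip_force: 0.0
```

```bash
python3 -m inch '{"travel":[[0,1,0],[0,2,0],[0,2.5,0],[0,2.5,0]],"turn":[0,0,0,0],"claw":[-0.45,-0.45,-0.45,-0.45]}' 8;for i in 1 2;do python3 -m inch '{"travel":[[0,0.5,0],[0,1,0],[0,1,0]],"turn":[0,0,0],"claw":[-0.45,-0.45,-0.45]}' 8;done
```

```text
time: 12.1
tool_pos: [0.5268, 0.0044, 0.2732]
tool_rot: [3.141, -0.0, -2.941]
contact_force: [0.7, 0.1, 0.1]
opening: 0.0665
grip_force: 0.0
time: 12.4
tool_pos: [0.5267, 0.0053, 0.2732]
tool_rot: [3.142, 0.0, -2.941]
contact_force: [0.5, -0.3, -0.8]
opening: 0.0667
grip_force: 0.0
time: 12.7
tool_pos: [0.5265, 0.0062, 0.2732]
tool_rot: [-3.141, 0.0, -2.941]
contact_force: [0.3, -1.2, -0.2]
opening: 0.0667
grip_force: 0.4
```

Contact now begins (-1.2 N). I'll continue in half-millimetre steps.

```bash
python3 -m inch '{"travel":[[0,0.5,0],[0,0.5,0]],"turn":[0,0],"claw":[-0.45,-0.45]}' 8;python3 -m inch '{"travel":[[0,0.5,0],[0,0.5,0]],"turn":[0,0],"claw":[-0.45,-0.45]}' 8
```

```text
time: 12.9
tool_pos: [0.5265, 0.0067, 0.2733]
tool_rot: [-3.141, 0.0, -2.941]
contact_force: [1.1, 0.2, -0.1]
opening: 0.0667
grip_force: 0.5
time: 13.1
tool_pos: [0.5263, 0.0073, 0.2733]
tool_rot: [3.142, 0.0, -2.941]
contact_force: [2.2, -0.6, 0.5]
opening: 0.0662
grip_force: 0.6
```

```bash
for i in 1;do python3 -m inch '{"travel":[[0,0.5,0],[0,0.5,0]],"turn":[0,0],"claw":[-0.45,-0.45]}' 8;python3 -m inch '{"travel":[[0,0.5,0],[0,0.5,0]],"turn":[0,0],"claw":[-0.45,-0.45]}' 8;python3 -m inch '{"travel":[[0,0.5,0],[0,0.5,0]],"turn":[0,0],"claw":[-0.45,-0.45]}' 8; done
```

```text
time: 13.3
tool_pos: [0.5262, 0.0078, 0.2732]
tool_rot: [3.141, 0.0, -2.941]
contact_force: [0.6, -1.1, -0.6]
opening: 0.0669
grip_force: 0.5
time: 13.5
tool_pos: [0.5261, 0.0083, 0.2732]
tool_rot: [3.141, 0.0, -2.941]
contact_force: [1.3, -0.9, 0.2]
opening: 0.0663
grip_force: 0.5
time: 13.7
tool_pos: [0.5259, 0.0088, 0.2732]
tool_rot: [3.141, 0.0, -2.941]
contact_force: [0.4, -1.1, 0.6]
opening: 0.0663
grip_force: 0.5
```

```bash
python3 -m inch '{"travel":[[0,0.5,0],[0,0.5,0]],"turn":[0,0],"claw":[-0.45,-0.45]}' 8;python3 -m inch '{"travel":[[0,0.5,0],[0,0.5,0]],"turn":[0,0],"claw":[-0.45,-0.45]}' 8
python3 - <<'E'
from h import *
snap("scene","x2.png")
E
python3 fit.py x.png .2 x2.png .2
```

```text
time: 13.9
tool_pos: [0.5259, 0.0091, 0.2732]
tool_rot: [-3.141, 0.0, -2.941]
contact_force: [1.7, -1.1, 0.5]
opening: 0.0663
grip_force: 0.9
time: 14.1
tool_pos: [0.5259, 0.0094, 0.2732]
tool_rot: [-3.141, 0.0, -2.941]
contact_force: [1.7, -2.8, 0.2]
opening: 0.0666
grip_force: 1.7
x.png rim: score, angle, dy [74.738  0.185 -1.   ] ring: score, angle, height [8.97e+01 1.40e-01 1.40e-02]
x2.png rim: score, angle, dy [75.78  0.21 -1.  ] ring: score, angle, height [6.621 0.14  0.011]
```

The arm moved about 3 mm (rim angle 0.185 → 0.21) and then resistance rose, so the pin has likely dropped and met the hole wall. One more small push confirms it, then back off right to check the opposite wall.

```bash
python3 -m inch '{"travel":[[0,0.5,0],[0,0.5,0]],"turn":[0,0],"claw":[-0.45,-0.45]}' 8;python3 -m inch '{"travel":[[0,0.5,0],[0,0.5,0]],"turn":[0,0],"claw":[-0.45,-0.45]}' 8; python3 -m inch '{"travel":[[0,-2,0],[0,-4,0],[0,-5,0],[0,-5,0]],"turn":[0,0,0,0],"claw":[-0.45,-0.45,-0.45,-0.45]}' 8;for i in 1 2;do python3 -m inch '{"travel":[[0,-0.5,0],[0,-1,0],[0,-1,0]],"turn":[0,0,0],"claw":[-0.45,-0.45,-0.45]}' 8;done
```

```text
time: 14.35
tool_pos: [0.5259, 0.0097, 0.2733]
tool_rot: [-3.141, 0.0, -2.941]
contact_force: [2.7, -4.6, 0.1]
opening: 0.0666
grip_force: 2.6
time: 14.55
tool_pos: [0.5258, 0.0099, 0.2733]
tool_rot: [-3.14, 0.0, -2.941]
contact_force: [3.4, -6.6, 0.1]
opening: 0.0663
grip_force: 3.3
time: 14.95
tool_pos: [0.5264, 0.0059, 0.2731]
tool_rot: [3.141, -0.0, -2.941]
contact_force: [0.4, -0.0, 0.5]
opening: 0.0666
grip_force: 0.0
time: 15.25
tool_pos: [0.5267, 0.0048, 0.2732]
tool_rot: [3.141, 0.0, -2.941]
contact_force: [-0.3, 0.7, -0.8]
opening: 0.0667
grip_force: 0.0
time: 15.55
tool_pos: [0.527, 0.0039, 0.2732]
tool_rot: [3.141, 0.0, -2.941]
contact_force: [0.2, 1.0, -0.1]
opening: 0.0663
grip_force: 0.4
```

```bash
for i in 1 2 3 4 5;do python3 -m inch '{"travel":[[0,-0.5,0],[0,-0.5,0]],"turn":[0,0],"claw":[-0.45,-0.45]}' 8 | egrep 'pos|force';done
```

```text
tool_pos: [0.5271, 0.0034, 0.2732]
contact_force: [0.2, 2.1, -0.4]
grip_force: 0.5
tool_pos: [0.5273, 0.0028, 0.2732]
contact_force: [-0.1, 1.6, 0.7]
grip_force: 0.6
tool_pos: [0.5273, 0.0023, 0.2733]
contact_force: [-0.2, 0.8, 1.1]
grip_force: 0.5
tool_pos: [0.5274, 0.0018, 0.2732]
contact_force: [1.0, 0.7, -0.2]
grip_force: 0.5
tool_pos: [0.5275, 0.0013, 0.2732]
contact_force: [0.0, 1.7, -0.4]
grip_force: 0.5
```

```bash
for i in 1 2 3;do python3 -m inch '{"travel":[[0,-0.5,0],[0,-0.5,0]],"turn":[0,0],"claw":[-0.45,-0.45]}' 8 | egrep 'pos|force';done
```

```text
tool_pos: [0.5276, 0.0009, 0.2732]
contact_force: [1.0, 1.7, -0.0]
grip_force: 0.7
tool_pos: [0.5276, 0.0006, 0.2732]
contact_force: [0.2, 3.2, 0.4]
grip_force: 1.5
tool_pos: [0.5277, 0.0004, 0.2732]
contact_force: [0.2, 6.0, 0.1]
grip_force: 2.4
```

The play is bounded on both sides (walls about 3 mm apart at the ring), so the pin is captive in the hole. I'll centre the arm in the play, release and withdraw.

```bash
python3 -m inch '{"travel":[[0,3,0],[0,5,0],[0,6,0],[0,7,0],[0,7.8,0],[0,7.8,0],[0,5,0],[0,5,0]],"turn":[0,0,0,0,0,0,0,0],"claw":[-0.45,-0.45,-0.45,-0.45,-0.45,-0.45,-0.45,-0.45]}' 8
python3 -m inch '{"travel":[[0,0,0],[0,0,0],[0,0,0],[0,0,-10],[0,0,-30],[0,0,-60],[0,0,-95],[0,0,-130],[40,0,-130],[90,0,-130],[140,0,-130],[150,0,-130]],"turn":[0,0,0,0,0,0,0,0,0,0,0,0],"claw":[-0.6,-0.8,-1,-1,-1,-1,-1,-1,-1,-1,-1,-1]}' 8
python3 - <<'E'
from h import *
snap("scene","x3.png");snap("top","y3.png")
s=6;x0,y0=230,200
A=cv2.resize(cv2.imread("x3.png")[y0:y0+100,x0:x0+165],None,fx=2.4,fy=2.4)
O=[]
for f,(a,b) in(("pics/scene0.png",(315,235)),("x3.png",(318,210))):
    O.append(cv2.resize(cv2.imread(f)[b:b+60,a:a+65],(390,360),interpolation=cv2.INTER_CUBIC))
B=np.hstack(O); C=np.zeros((240,780,3),np.uint8);C[:,:396]=A;C[:,396:780]=cv2.resize(cv2.imread("y3.png")[160:280,250:442],(384,240))
cv2.imwrite("pics/fin.png",np.vstack([B,C]))
E
python3 fit.py x.png .2 x3.png .2
```

```text
time: 17.95
tool_pos: [0.5268, 0.0045, 0.2732]
tool_rot: [3.141, -0.0, -2.942]
contact_force: [0.9, -0.1, -0.5]
opening: 0.0665
grip_force: 0.0
time: 19.15
tool_pos: [0.3758, -0.025, 0.4042]
tool_rot: [-3.141, 0.0, -2.942]
contact_force: [-0.1, 0.3, -0.3]
opening: 0.0922
grip_force: 0.0
x.png rim: score, angle, dy [74.738  0.185 -1.   ] ring: score, angle, height [8.97e+01 1.40e-01 1.40e-02]
x3.png rim: score, angle, dy [74.977  0.2   -1.   ] ring: score, angle, height [9.0764e+01 1.6000e-01 1.3000e-02]
```

View pics/fin.png

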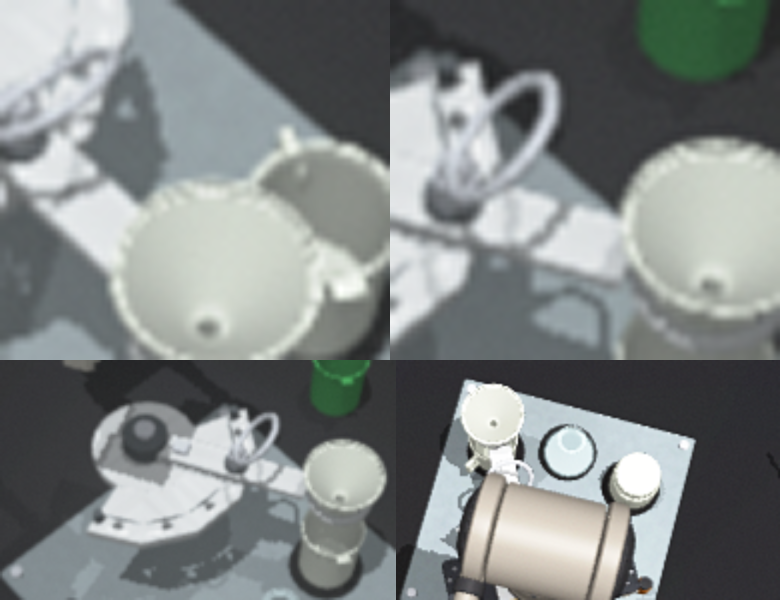

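The rim now fits exactly one hole over (0.20 against −0.30), with the vessels undisturbed. The ring-height fit shares a picture bias (the rim shift is at its bound). I'll do one last check with that bias removed.

```bash
python3 - <<'E'
import sys; sys.argv=["x"]
from fit import *
for f,a in(("pics/scene0.png",-.303),("x3.png",.197)):
  g=cv2.cvtColor(cv2.imread(f),cv2.COLOR_BGR2GRAY).astype(np.float32)
  def best(r,z,R,d,t,sg=1): return np.round(max((float(np.mean(sg*(samp(g,circ(a,r,z,R-d,t)+[dx,dy])-samp(g,circ(a,r,z,R+d,t)+[dx,dy])))),dx,dy) for dx in np.arange(-3,3.1,.25) for dy in np.arange(-4,4.1,.25)),2)
  print(f,"rim",best(.21,.209,.0405,.002,0),"hub",best(0,.19,.018,.003,0,-1),"ring",best(.118,.225,.031,.003,1))
print("px per 9mm:",proj("scene",[.527,.003,.234])-proj("scene",[.527,.003,.225]))
E
```

```text
Still running in the background as job /tmp/bash_jobs.1000/54aa8642f0ec (pid 1292). You'll get a notice when it ends.
```

```bash
kill -- -$(cat /tmp/bash_jobs.1000/54aa8642f0ec/pid); timeout 100 python3 - <<'E'
import sys; sys.argv=["x"]
from fit import *
for f,a in(("pics/scene0.png",-.303),("x3.png",.197)):
  g=cv2.cvtColor(cv2.imread(f),cv2.COLOR_BGR2GRAY).astype(np.float32)
  def best(r,z,R,d,t,sg=1):
    A=circ(a,r,z,R-d,t);B=circ(a,r,z,R+d,t)
    return np.round(max((float(np.mean(sg*(samp(g,A+[dx,dy])-samp(g,B+[dx,dy])))),dx,dy) for dx in np.arange(-3,3.1,.25) for dy in np.arange(-4,4.1,.25)),2)
  print(f,"rim",best(.21,.209,.0405,.002,0),"ring",best(.118,.225,.031,.003,1))
print("px per 9mm:",proj("scene",[.527,.003,.234])-proj("scene",[.527,.003,.225]))
E
```

```text
pics/scene0.png rim [48.93 -0.25 -1.25] ring [11.47 -2.    0.  ]
x3.png rim [78.06 -0.25 -1.25] ring [56.64  0.   -2.  ]
px per 9mm: [ 0.16018175 -2.13605133]
```

Bias-corrected, the ring sits 0 to 3 mm above home, not 9. To be sure it's fully home, I'll touch the ring's top lightly with closed fingertips. Contact at TCP z≈0.315 means home.

```bash
python3 -m inch '{"travel":[[-45,0,0],[-90,-2,0],[-135,-3,0],[-172,-3,0],[-172,-3,0],[-172,-3,30],[-172,-3,60],[-172,-3,74],[-172,-3,74],[-172,-3,74]],"turn":[0,0,0,0,0,0,0,0,0,0],"claw":[0,1,1,1,1,1,1,1,1,1]}' 8
python3 -m inch '{"travel":[[0,0,3],[0,0,6],[0,0,9],[0,0,9]],"turn":[0,0,0,0],"claw":[1,1,1,1]}' 8 | egrep 'time|pos|force|open'
for i in 1 2 3;do python3 -m inch '{"travel":[[0,0,1],[0,0,1]],"turn":[0,0],"claw":[1,1]}' 8 | egrep 'time|pos|con';done
```

```text
time: 20.25
tool_pos: [0.5496, 0.0064, 0.3297]
tool_rot: [-3.141, 0.001, -2.941]
contact_force: [-0.3, 0.0, -0.8]
opening: 0.0162
grip_force: 0.0
time: 20.65
tool_pos: [0.5488, 0.0062, 0.32]
contact_force: [0.6, 0.0, 0.9]
opening: 0.0004
grip_force: 0.0
time: 20.85
tool_pos: [0.5489, 0.0062, 0.3192]
contact_force: [-0.2, 0.5, 0.6]
time: 21.05
tool_pos: [0.5489, 0.0062, 0.3182]
contact_force: [0.1, 0.1, -0.3]
time: 21.25
tool_pos: [0.5489, 0.0062, 0.3171]
contact_force: [0.1, 0.1, 0.1]
```

```bash
for i in 1 2 3 4;do python3 -m inch '{"travel":[[0,0,0.7],[0,0,0.7]],"turn":[0,0],"claw":[1,1]}' 8 | egrep 'pos|con';done
```

```text
tool_pos: [0.5489, 0.0062, 0.3164]
contact_force: [-0.6, 0.3, 0.1]
tool_pos: [0.5489, 0.0062, 0.3157]
contact_force: [0.2, -0.3, -0.0]
tool_pos: [0.549, 0.0062, 0.3153]
contact_force: [-1.0, -0.1, 2.0]
tool_pos: [0.549, 0.0062, 0.3151]
contact_force: [-0.3, 0.2, 4.9]
```

Contact came at tip height 0.2498 m (0.2495 expected at home) and was stiff, so the pin is fully home. I'll withdraw and hand in.

```bash
python3 -m inch '{"travel":[[0,0,-20],[0,0,-50],[0,0,-90],[40,0,-90],[80,0,-90],[130,0,-90],[150,0,-90],[150,0,-90],[150,0,-90]],"turn":[0,0,0,0,0,0,0,0,0],"claw":[1,1,1,1,1,1,1,1,1]}' 8 && python3 -c "
from cell import robot
print(robot.hand_in())"
```

```text
time: 22.95
tool_pos: [0.4023, -0.0237, 0.4048]
tool_rot: [-3.141, 0.002, -2.942]
contact_force: [0.0, 0.4, 0.1]
opening: 0.0002
grip_force: 0.0
the job is handed in; nothing more can be done
None
```

The funnel arm is pinned one hole to the left over the open beaker, with the pin fully home, the fingers clear and the job handed in at 23 s; because the moves allow no tilt, I held the ring lightly by its sides (14 N) to lift the pin rather than hooking a fingertip under it.

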